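# Index the dish carousel by one hole

## Robot

A 7-joint arm with a two-finger parallel gripper is mounted at the origin on the work surface. World frame = base frame: x ahead of the robot, y to its left, z up, the work surface at z = 0. Lengths are in m, angles in rad, forces in N, time in s.
With the tool pointing down it reaches from about 0.35 to 0.9 m from the base axis. Payload 8.1 kg.
Tool frame: the origin (TCP) lies midway between the tips of the shut fingers; the grasp point (between the pads) lies 19 mm behind it; z points along the fingers, y is the direction in which the jaws open and shut (so a half turn about z gives the same grasp; the last joint's range is limited). The gripper opens to 92 mm and grips with 3 to 60 N. Pads are 19 mm wide; open, the fingers measure 130 mm over their backs; the gripper's body (75 mm by 190 mm) begins 47 mm behind the grasp point.
Start: joints at [-1.39, 0.434, 0.025, 1.573, -0.012, 1.134, -0.075], TCP at [0.175, 0.6, 0.227] pointing down, gripper open.
Joint ranges: [-2.62, 2.62], [-0.44, 2.09], [-1.27, 1.32], [0.08, 2.57], [-1.32, 4.46], [0.12, 2], [-2.74, 2.74]. Speed limits (rad/s): [2.22, 2.22, 3.01, 3.01, 3.14, 3.14, 3.14].

## Interface

Orientations are given as a unit quaternion [x, y, z, w].
In Python, from station import * gives the robot as it stands. The module is installed in compiled form; this text tells all that it offers.
- The arm moves only by the tool move_arm, never from a script. Its argument "plan" is a list of rows, each an object with "slide": the shift along the tool's x, y, z in m, a list of three; "yaw": the turn about the tool's z in degrees. A call has 1 to 5 rows; each row is the pose to reach, as a shift and turn from the pose measured when the call began, along the tool's axes at that moment; what a row does not reach only later rows make up. A row lasts 1/12 s, in which the tool goes at most 41.7 mm and 7.16 degrees, less where a joint would pass 70% of its speed; a pose out of reach is approached as far as the arm can. A call with a gripper value outside its range is refused whole. "grip" is the finger opening in m, from 0 to 0.0918, set as the call begins (left out, the last holds). The fingers move at their own pace and stop on an object; "force" is the grip in N (left out, the last holds). Time passes only in rows, so rows that repeat a pose let the fingers close. It gives the time, the measured TCP pose, the force and the opening at its end, in the units of the state.
- observe(): the state, without advancing time (a new reading comes with each control period).
- capture(name): name is "scene" or "side" or "wrist"; returns a dict with "frame" (420x560x3 uint8, blue, green, red), "fx", "fy", "cx", "cy" (pixels), "rvec" (rotation vector, rad) and "tvec" (3), from world to camera coordinates, as OpenCV has them. Camera axes: x right, y down, z forward; pixel columns grow to the right and rows downward; lengths in m; the calibration is good to about 2 mm. A picture is of the moment at which its call begins. There is no depth.
- sign_off(): hands the job in, once; it reports no verdict.
The state is a dict: "t": time; "qpos": joint angles; "dq": joint speeds; "joint_torque": joint torques, N m; "position": TCP position; "eef_rot": TCP orientation; "ft_force": force on the tool from outside, world axes, zero at the start; "wrist_torque": the same for the moment, N m; "opening": finger opening in m.
Only numpy, scipy, OpenCV 4.12 (cv2) and the standard library are available. Lean on these libraries where they do the work, as an engineer would, in place of code of your own. Each camera call takes 0.05 s, during which the arm holds its last target.

## Task

Bring the pink dish under the lens by indexing the carousel one hole clockwise (seen from above): with a fingertip in the hollow of the green plunger knob, press the knob in to free the table, push it round while it is held in, and let it spring fully up with its pin locked in the next hole. Grasp and lift nothing: keep off the knob's black rubber skirt, never turn the table the other way or on beyond the next hole towards the one after it, and leave the dishes and everything else on the bench undisturbed. Finish clear of everything.

Things in the scene. Friction and masses are not known exactly. Their poses are not given: they have to be found in the camera images.
- stand: fixed stand: grey round foot 270 mm across, white drum, aluminium index ring 213 mm across, top 40 mm up, with six 10 mm holes every 60 degrees at radius 98 mm; a fixed centre post with a white lens arm, 124 mm high (the highest point). Origin: on the bench, on the turning axis. x points to the hole where the plunger starts; lens 150 degrees anticlockwise of it, radius 52 mm. Any place and yaw.
- axis (a point): point on the turning axis, level with the top of the white carousel disc (54 mm above the bench). The disc is 160 mm across, 8 mm thick, with six dish places (each between four 5 mm high studs) at radius 52 mm, and one arm that carries the plunger.
- knob_floor (a point): centre of the flat floor of the hollow in the green plunger knob (60 mm across), 88 mm above the bench when up, 115 mm from the axis; moves with the knob. Hollow 52 mm across, 6 mm deep; rim 4 mm wide. The knob slides straight down 14 mm on a spring (4 N at first, 8 N fully in). Pressed in, friction on the floor or the rim of the hollow carries the table round with about 1.5 N sideways.
- knob_skirt: black rubber skirt round the side of the knob, 68 mm across outside, from 74 to 90 mm above the bench when up; must not be gripped or pushed. Origin: on the plunger's axis at the height of the bench surface (with the knob up).
- plunger (a joint): how far the knob is pressed in, m: 0 fully up with the pin in a hole, 0.014 fully in. The pin comes out of its hole at 0.010 and stays at about 0.010 while it rubs under the ring between two holes. Let up within about 2 degrees of a hole, it slips in by itself and centres the table.
- carousel (a joint): angle of the turning table, rad, growing clockwise seen from above: 0 at the start hole, 1.047 (60 degrees) at the next hole clockwise. Locked (play about 0.012 either way) while the pin is in a hole; otherwise turns with light friction and stays where it is left.
- lens_spot (a point): point straight under the lens, at the half height of a dish there (60 mm above the bench); the black lens barrel, 28 mm across, ends 86 mm above the bench, above it.
- dish_pink: loose 35 mm culture dish with pink medium, 12 mm high, standing on the carousel one place before the lens; origin at the centre of its underside.
- dish_amber: loose 35 mm dish with amber medium, 12 mm high, under the lens at the start; origin at the centre of its underside.
- dish_blue: loose 35 mm dish with blue medium, 12 mm high, on the carousel; origin at the centre of its underside.
- bottle_blue: bystander: bottle with blue cap, 56 mm across, 105 mm high; origin at the centre of its underside.
- bottle_red: bystander: bottle with red cap, 56 mm across, 105 mm high; origin at the centre of its underside.
- tip_box: bystander: blue pipette-tip box, 120 x 80 x 59 mm; origin at the centre of its underside.
- tube_rack: bystander: orange tube rack, 60 x 150 mm, 78 mm high over the caps; origin at the centre of its underside.
- spare_lid: bystander: clear dish lid, 56 mm across, 8 mm high, on the bench beside the carousel; origin at the centre of its underside.
- dish_stack: bystander: two stacked clear dishes, 58 mm across, 29 mm high, on the bench beside the carousel; origin at the centre of its underside.
Things that resemble listed ones, but are neither listed nor needed, are in the scene too. Leave any brown or turquoise look-alike of the dish_pink alone.

How it is judged:
By the outcome, as a careful person would: the job done as asked, in the order asked, and still so for the second after the job is handed in, with the robot touching nothing.
It also fails if it takes over 40 s, if anything falls off the work surface, if the arm or the gripper's body presses on something with over 40 N, if the wrist force passes 120 N, or if a joint passes its speed limit or range.

## Working session

There is one attempt and no reset: what is moved stays moved. The work goes in short steps, Python scripts to look and compute and a tool call to move; the robot and the scene stay as the last step left them, time stands still between calls to the robot, and variables do not carry over. Pictures are saved under pics/ and viewed, and the job is handed in when it is done.

Besides the shell and the picture viewer there is one more tool, called by a JSON object that holds its "name" and its "arguments". move_arm: Moves the arm, as the interface text tells. Its arguments: {"type":"object","properties":{"plan":{"type":"array","items":{"type":"object","properties":{"slide":{"type":"array","items":{"type":"number"}},"yaw":{"type":"number"}}}},"grip":{"type":"number"},"force":{"type":"number"}},"required":["plan"]}

```bash
mkdir -p pics
python3 - <<'E'
from station import *
import cv2
s=observe();print(s)
for n in("scene","side","wrist"):
    c=capture(n);cv2.imwrite(f"pics/{n}0.png",c["frame"]);print(n,c["fx"],c["fy"],c["cx"],c["cy"],c["rvec"],c["tvec"])
E
```

```text
{'t': 0.0, 'qpos': array([-1.38960974,  0.43524833,  0.02495372,  1.57411301, -0.0116276 ,
        1.13399382, -0.07508468]), 'dq': array([ 1.49434392e-03,  2.16043424e-04, -2.91241451e-04, -1.63828751e-03,
        7.41120072e-05, -8.67541384e-04,  1.86922041e-04]), 'joint_torque': array([ 3.14320380e-05, -6.67850089e+01,  9.85361561e-01, -3.14475453e+01,
       -6.04773313e-02,  4.26092441e-02,  1.62967826e-04]), 'position': array([0.17488549, 0.59948904, 0.22592284]), 'eef_rot': array([ 1.41441784e-01,  9.89946245e-01, -8.06706792e-04, -5.76930249e-05]), 'ft_force': array([-0.68117513, -0.38826723,  0.17034989]), 'wrist_torque': array([-0.02367417,  0.01260478,  0.02742898]), 'opening': 0.09188894127116248}
scene 442.7131724342257 442.7131724342257 282.4360109505885 210.31288771436286 [ 1.68217917  2.16536886 -0.60291557] [ 0.14918655 -0.4468428   1.47167083]
side 533.7409537750536 533.7409537750536 284.88577859164343 213.67353371805174 [ 2.10346401 -0.44488935  0.21115244] [-0.52092374  0.20129272  1.38237457]
wrist 296.44657276725087 296.44657276725087 286.32623605584814 208.60211075319887 [-2.31565631 -1.73773457 -0.2543147 ] [-0.62383694 -0.03682645  0.39098175]
```

View pics/scene0.png

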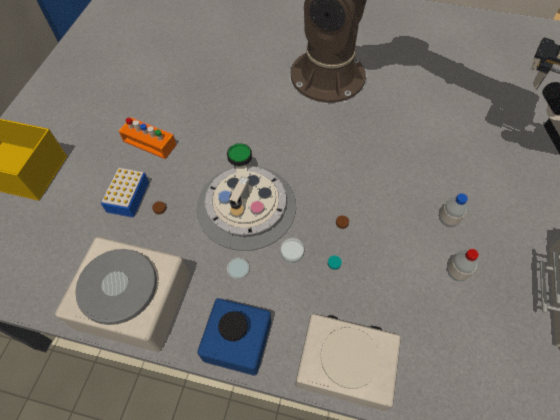

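View pics/side0.png

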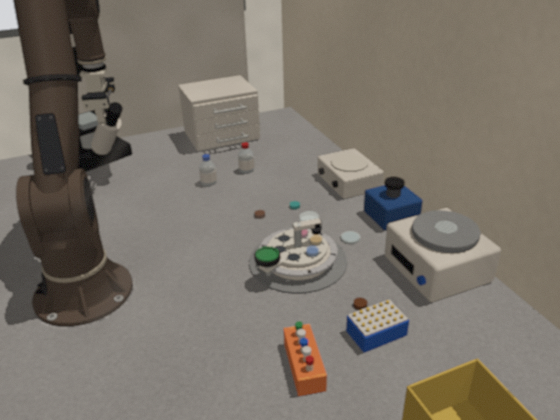

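View pics/wrist0.png

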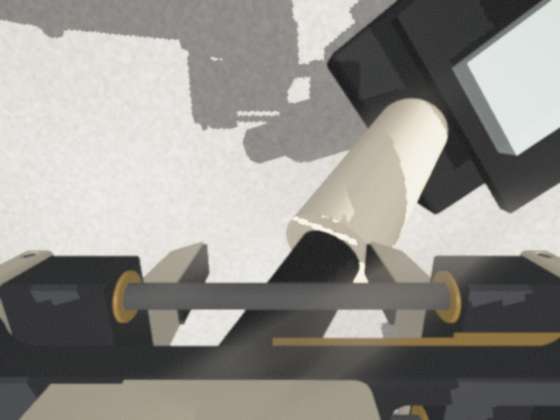

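Scene view: the green knob is at (239,154), with the carousel around (246,200), pink dish (257,208), amber (237,211) under the lens and blue (225,197). The brown and turquoise look-alikes lie on the bench. Side view: the knob is at (267,256).

```bash
cat > h.py <<'E'
from station import *
import cv2, numpy as np
def ray(c,uv):
    R=cv2.Rodrigues(np.array(c["rvec"],float))[0];t=np.array(c["tvec"],float).ravel()
    d=R.T@np.array([(uv[0]-c["cx"])/c["fx"],(uv[1]-c["cy"])/c["fy"],1]);return -R.T@t,d/np.linalg.norm(d)
def plane(c,uv,z):
    o,d=ray(c,uv);return o+d*(z-o[2])/d[2]
def proj(c,P):
    K=np.array([[c["fx"],0,c["cx"]],[0,c["fy"],c["cy"]],[0,0,1.]])
    return cv2.projectPoints(np.array(P,float).reshape(-1,3),np.array(c["rvec"],float),np.array(c["tvec"],float),K,None)[0].reshape(-1,2)
def tri(c1,u1,c2,u2):
    A=np.zeros((3,3));b=np.zeros(3)
    for c,u in((c1,u1),(c2,u2)):
        o,d=ray(c,u);M=np.eye(3)-np.outer(d,d);A+=M;b+=M@o
    return np.linalg.solve(A,b)
def blob(c,lo,hi,roi):
    hsv=cv2.cvtColor(c["frame"],cv2.COLOR_BGR2HSV);m=cv2.inRange(hsv,np.array(lo),np.array(hi))
    k=np.zeros_like(m);x0,y0,x1,y1=roi;k[y0:y1,x0:x1]=m[y0:y1,x0:x1]
    cs=cv2.findContours(k,cv2.RETR_EXTERNAL,cv2.CHAIN_APPROX_NONE)[0]
    ct=max(cs,key=cv2.contourArea);return ct,cv2.fitEllipse(ct),cv2.contourArea(ct)
E
python3 - <<'E'
from h import *
for n,roi,cr in(("scene",(215,135,265,175),(180,130,320,290)),("side",(240,235,295,280),(230,190,370,310))):
    c=capture(n)
    ct,e,a=blob(c,(50,80,30),(85,255,255),roi);print(n,e,a, plane(c,e[0],.092))
    x0,y0,x1,y1=cr;cv2.imwrite(f"pics/{n}_crop.png",cv2.resize(c["frame"][y0:y1,x0:x1],None,fx=5,fy=5 if n=="side" else 3.7))
    for nm,lo,hi in(("pink",(160,60,60),(179,255,255)),("blue",(100,70,60),(125,255,255)),("amber",(10,70,60),(25,255,255))):
        try:
            r=(205,165,290,240) if n=="scene" else (255,225,345,280)
            ct,e,a=blob(c,lo,hi,r);print(nm,e[0],a,plane(c,e[0],.062))
        except Exception as x:print(nm,x)
E
```

```text
scene ((238.86729431152344, 152.4352569580078), (17.68512535095215, 22.463890075683594), 84.54736328125) 310.5 [ 0.45081234 -0.15997356  0.092     ]
pink (256.731201171875, 206.67298889160156) 108.5 [ 0.58574094 -0.07298775  0.062     ]
blue (224.11270141601562, 196.05979919433594) 77.5 [ 0.57560306 -0.16395974  0.062     ]
amber (236.55274963378906, 210.32086181640625) 84.5 [ 0.60898818 -0.11974266  0.062     ]
side ((267.17938232421875, 254.27293395996094), (14.191671371459961, 23.084896087646484), 87.63566589355469) 253.0 [ 0.4488979  -0.16733445  0.092     ]
pink (303.8997802734375, 232.15748596191406) 17.5 [ 0.59188243 -0.07865593  0.062     ]
blue (311.80133056640625, 250.24139404296875) 24.5 [ 0.57561286 -0.16317488  0.062     ]
amber (315.3431396484375, 238.73643493652344) 63.5 [ 0.60683943 -0.12020407  0.062     ]
```

Run:
```python
import cv2
a=cv2.imread("pics/scene0.png")[135:255,185:320];cv2.imwrite("pics/scz.png",cv2.resize(a,None,fx=5,fy=5,interpolation=cv2.INTER_CUBIC)[:600])
a=cv2.imread("pics/side0.png")[200:310,235:370];cv2.imwrite("pics/sdz.png",cv2.resize(a,None,fx=5,fy=5,interpolation=cv2.INTER_CUBIC))
```

```text
(no output)
```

View pics/scz.png

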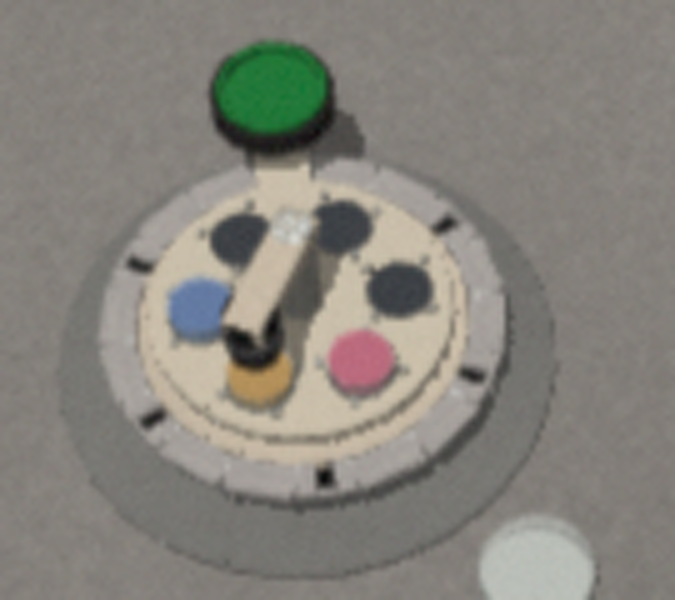

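View pics/sdz.png

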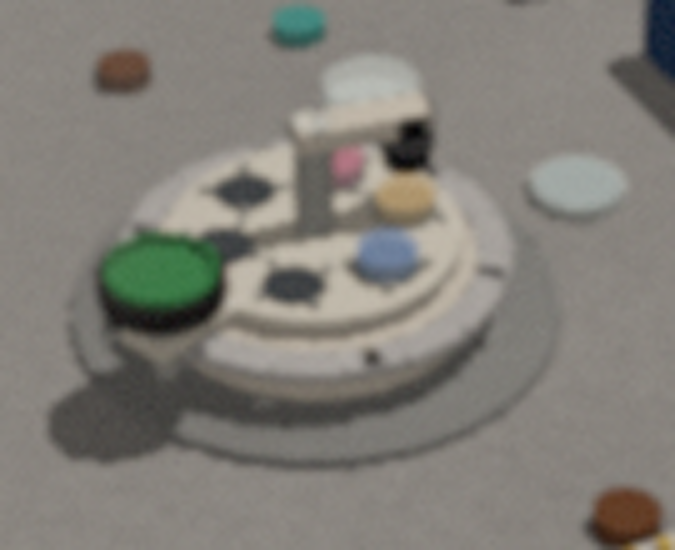

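Crops: the pink dish is the pink disc at about (257,207) in the scene, on the carousel beside the amber dish under the lens. The brown (160,208), brown (343,222) and turquoise (335,262) discs on the bench are the look-alikes. Clockwise takes the knob towards +y. Next I fit the geometry.

```bash
cat > geo.py <<'E'
from h import *
from scipy.optimize import least_squares
def knob(verbose=True,rois=((215,135,265,175),(240,235,295,280))):
    cs=[];es=[]
    for n,roi in zip(("scene","side"),rois):
        c=capture(n);ct,e,a=blob(c,(50,80,30),(85,255,255),roi);cs.append(c);es.append(e[0])
    return cs,es,tri(cs[0],es[0],cs[1],es[1]),plane(cs[0],es[0],.09),plane(cs[1],es[1],.09)
E
python3 - <<'E'
from geo import *
cs,es,k,a,b=knob();print("knob",k,a,b)
obs=[(0,.115,(a[:2]+b[:2])/2),(210,.052,np.array([.5857,-.073])),(150,.052,np.array([.608,-.120])),(90,.052,np.array([.5756,-.1636]))]
f=lambda p:np.concatenate([p[:2]+r*np.array([np.cos(p[2]+np.radians(t)),np.sin(p[2]+np.radians(t))])-o for t,r,o in obs])
s=least_squares(f,[.55,-.117,3.55]);print(s.x,np.degrees(s.x[2]),s.fun*1e3)
# black hole marks on ring
x=s.x
for c,n in zip(cs,("scene","side")):
    im=c["frame"].copy()
    for t in range(0,360,60):
        for q in proj(c,[x[0]+.098*np.cos(x[2]+np.radians(t)),x[1]+.098*np.sin(x[2]+np.radians(t)),.04]):cv2.circle(im,tuple(int(v) for v in q),1,(0,255,255),-1)
    th=np.linspace(0,6.28,200)
    for r,z in((.135,.003),(.08,.054),(.1065,.04)):
        for q in proj(c,np.c_[x[0]+r*np.cos(th),x[1]+r*np.sin(th),z+0*th]):im[int(q[1]+.5),int(q[0]+.5)]=(0,0,255)
    kc=x[:2]+.115*np.array([np.cos(x[2]),np.sin(x[2])])
    for q in proj(c,np.c_[kc[0]+.03*np.cos(th),kc[1]+.03*np.sin(th),.094+0*th]):im[int(q[1]+.5),int(q[0]+.5)]=(255,0,255)
    y0,x0=(135,185) if n=="scene" else (200,235)
    cv2.imwrite(f"pics/ov_{n}.png",cv2.resize(im[y0:y0+120,x0:x0+135],None,fx=5,fy=5,interpolation=cv2.INTER_NEAREST))
E
```

```text
knob [ 0.44991463 -0.16151221  0.08892695] [ 0.44939219 -0.16059212  0.09      ] [ 0.45017593 -0.16419067  0.09      ]
[ 0.55516463 -0.11533606  3.56139105] 204.05267643489194 [ 0.36588828  0.18405163 -0.00922903 -0.2390959  -1.1152581  -0.72399452
  0.75859886  0.77903895]
```

View pics/ov_scene.png

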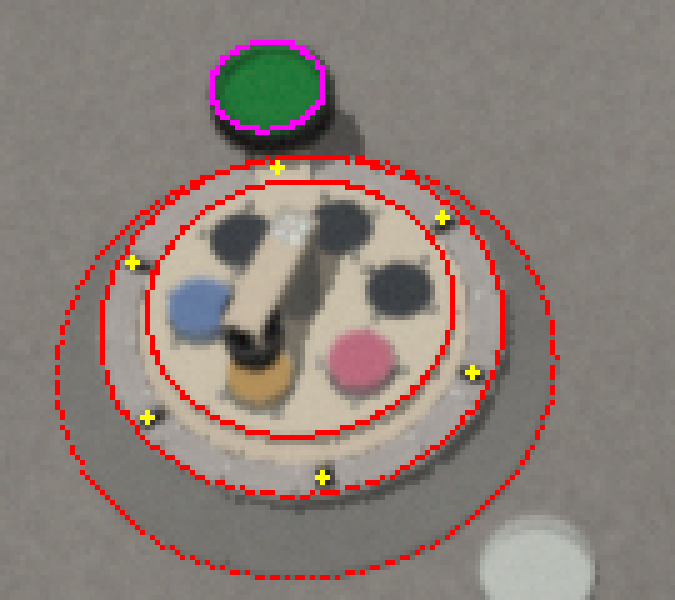

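View pics/ov_side.png

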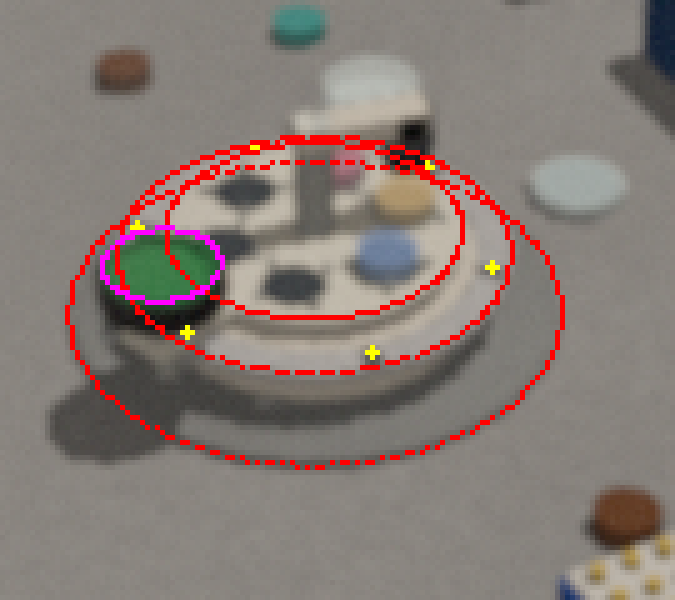

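Fit: axis (0.555, -0.115), knob at (0.450, -0.162), angle 204°. Overlay agrees to about 1–2 mm in both views.

```bash
cat > sl.py <<'E'
from h import *
from scipy.spatial.transform import Rotation as Ro
import sys
AX=np.array([.5552,-.1153]);
def arc(deg,r=.115):
    a=np.radians(204.05-deg);return AX+r*np.array([np.cos(a),np.sin(a)])
def show(T):
    s=observe();R=Ro.from_quat(s["eef_rot"]).as_matrix()
    print("t",s["t"],"pos",s["position"].round(4),"f",s["ft_force"].round(2),"open",round(float(s["opening"]),4),"q",s["qpos"].round(2),"zaxis",R[:,2].round(4))
    for t in T:print(np.round(t,4),"->",np.round((R.T@(np.array(t)-s["position"]))*1000,1))
E
python3 - <<'E'
from sl import *
show([[.3,.45,.25],[.45,.2,.25],[.45,-.162,.16]])
E
```

```text
t 0.35 pos [0.175  0.5999 0.2265] f [ 0.06 -0.65  0.32] open 0.0917 q [-1.39  0.43  0.03  1.57 -0.01  1.13 -0.08] zaxis [-0.e+00 -4.e-04 -1.e+00]
[0.3  0.45 0.25] -> [-162.  -108.9  -23.4]
[0.45 0.2  0.25] -> [-376.  -306.9  -23.3]
[ 0.45  -0.162  0.16 ] -> [-477.4 -654.4   66.8]
```

{"name": "move_arm", "arguments": {"plan": [{"slide": [-0.03, -0.02, -0.01], "yaw": 0}, {"slide": [-0.06, -0.04, -0.02], "yaw": 0}, {"slide": [-0.09, -0.06, -0.023], "yaw": 0}, {"slide": [-0.12, -0.08, -0.023], "yaw": 0}, {"slide": [-0.15, -0.1, -0.023], "yaw": 0}], "grip": 0, "force": 20}}

```text
t: 0.77
position: [0.2919, 0.4607, 0.25]
eef_rot: [0.141, 0.99, 0.0, 0.0]
ft_force: [0.5, 0.7, 0.7]
opening: 0.0628
```

{"name": "move_arm", "arguments": {"plan": [{"slide": [-0.03, -0.025, 0], "yaw": 0}, {"slide": [-0.06, -0.05, 0], "yaw": 0}, {"slide": [-0.09, -0.075, 0], "yaw": 0}, {"slide": [-0.12, -0.1, 0], "yaw": 0}, {"slide": [-0.15, -0.125, 0], "yaw": 0}]}}

```text
t: 1.18
position: [0.4017, 0.2969, 0.2503]
eef_rot: [0.141, 0.99, 0.001, 0.0]
ft_force: [0.2, 0.4, 0.2]
opening: 0.0294
```

Run:
```python
from sl import *
show([[.45,.2,.25],[.45,-.162,.16]])
```

```text
t 1.1833 pos [0.4017 0.2969 0.2503] f [0.22 0.42 0.16] open 0.0294 q [-0.88  0.21  0.17  1.85 -0.04  1.09  0.59] zaxis [ 7.e-04  1.e-03 -1.e+00]
[0.45 0.2  0.25] -> [-73.5 -79.5   0.2]
[ 0.45  -0.162  0.16 ] -> [-174.8 -427.2   89.8]
```

{"name": "move_arm", "arguments": {"plan": [{"slide": [-0.015, -0.037, 0], "yaw": 0}, {"slide": [-0.03, -0.074, 0], "yaw": 0}, {"slide": [-0.045, -0.11, 0], "yaw": 0}, {"slide": [-0.06, -0.147, 0], "yaw": 0}, {"slide": [-0.075, -0.184, 0], "yaw": 0}]}}

```text
t: 1.6
position: [0.422, 0.0974, 0.2503]
eef_rot: [0.141, 0.99, 0.001, 0.001]
ft_force: [1.3, 0.5, 0.0]
opening: 0.0012
```

{"name": "move_arm", "arguments": {"plan": [{"slide": [-0.015, -0.037, 0], "yaw": 0}, {"slide": [-0.03, -0.074, 0], "yaw": 0}, {"slide": [-0.045, -0.11, 0], "yaw": 0}, {"slide": [-0.06, -0.147, 0], "yaw": 0}, {"slide": [-0.075, -0.184, 0], "yaw": 0}]}}

```text
t: 2.02
position: [0.4424, -0.1021, 0.2504]
eef_rot: [0.141, 0.99, 0.001, 0.001]
ft_force: [0.7, 1.0, 0.0]
opening: 0.0004
```

Run:
```python
from sl import *
show([[.45,-.162,.25],[.45,-.162,.15]])
```

```text
t 2.0167 pos [ 0.4424 -0.1021  0.2504] f [0.71 0.96 0.01] open 0.0004 q [-0.33  0.12  0.51  1.97 -0.07  1.07  1.49] zaxis [ 0.0023  0.0019 -1.    ]
[ 0.45  -0.162  0.25 ] -> [-24.  -55.4   0.3]
[ 0.45  -0.162  0.15 ] -> [-23.9 -55.6 100.3]
```

{"name": "move_arm", "arguments": {"plan": [{"slide": [-0.012, -0.028, 0], "yaw": 0}, {"slide": [-0.024, -0.0555, 0.02], "yaw": 0}, {"slide": [-0.024, -0.0555, 0.05], "yaw": 0}, {"slide": [-0.024, -0.0555, 0.08], "yaw": 0}, {"slide": [-0.024, -0.0555, 0.1], "yaw": 0}]}}

```text
t: 2.43
position: [0.4492, -0.1624, 0.1483]
eef_rot: [0.142, 0.99, 0.001, 0.0]
ft_force: [-0.3, 0.7, 0.5]
opening: 0.0008
```

Run:
```python
from sl import *
show([[.45,-.162,.12],[.45,-.162,.088]])
c=capture("scene");cv2.imwrite("pics/s1.png",cv2.resize(c["frame"][100:250,160:330],None,fx=3.5,fy=3.5))
c=capture("side");cv2.imwrite("pics/d1.png",cv2.resize(c["frame"][170:310,210:370],None,fx=4,fy=4))
```

```text
t 2.4333 pos [ 0.4492 -0.1624  0.1483] f [-0.27  0.69  0.52] open 0.0008 q [-0.18  0.3   0.52  2.05 -0.21  0.83  1.75] zaxis [ 9.0e-04  1.9e-03 -1.0e+00]
[ 0.45  -0.162  0.12 ] -> [-0.6  0.5 28.3]
[ 0.45  -0.162  0.088] -> [-0.6  0.4 60.3]
```

View pics/s1.png

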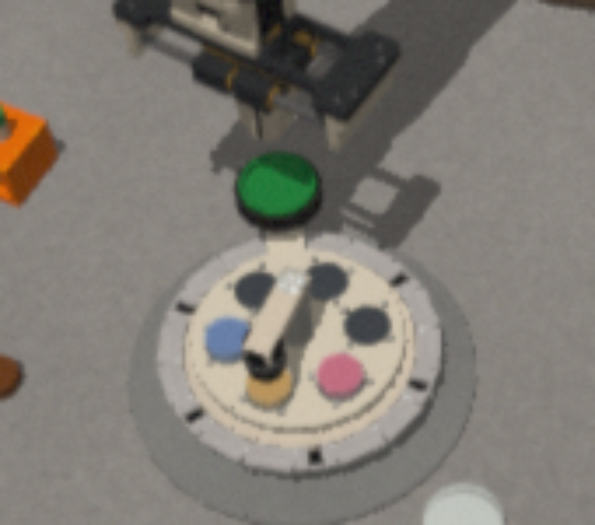

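View pics/d1.png

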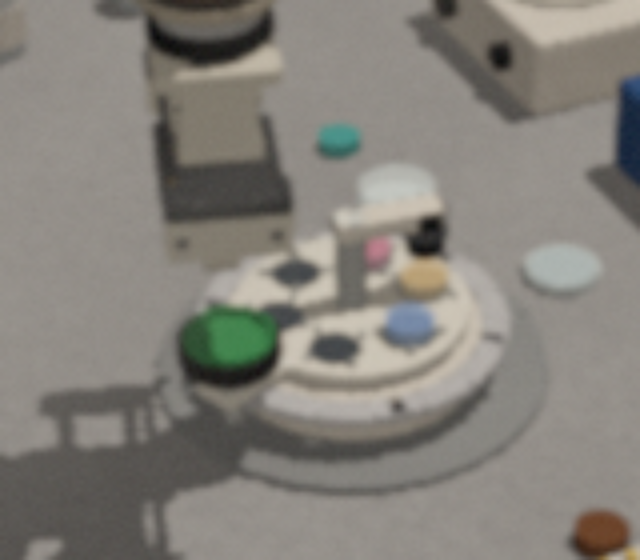

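Run:
```python
from sl import *
p=observe()["position"];y=np.array([.28,.96,0]);x=np.array([-.96,.28,0])
for n in("scene","side"):
    c=capture(n);im=c["frame"].copy()
    pts=[p, p+[0,0,.066]]+[p+s*.095*y+t*.0375*x+[0,0,.066] for s in(1,-1) for t in(1,-1)]+[p+s*.019*y+t*.0095*x for s in(1,-1) for t in(1,-1)]
    q=proj(c,pts);print(n,q.round(0).tolist())
    u,v=q[0];u=int(u);v=int(v);
    im=cv2.resize(im,None,fx=5,fy=5)
    for i,a in enumerate(q):cv2.circle(im,(int(a[0]*5+2),int(a[1]*5+2)),4,[(0,0,255),(0,255,0)][0 if i in(0,) or i>5 else 1],-1)
    cv2.imwrite(f"pics/b_{n}.png",im[max(0,v*5-300):v*5+300,u*5-350:u*5+350])
c=capture("wrist");cv2.imwrite("pics/w1.png",c["frame"])
```

```text
scene [[237.0, 138.0], [235.0, 120.0], [276.0, 125.0], [259.0, 146.0], [212.0, 96.0], [194.0, 115.0], [245.0, 138.0], [241.0, 143.0], [233.0, 133.0], [229.0, 137.0]]
side [[265.0, 235.0], [264.0, 213.0], [246.0, 194.0], [275.0, 192.0], [251.0, 236.0], [284.0, 234.0], [261.0, 231.0], [268.0, 230.0], [262.0, 240.0], [270.0, 239.0]]
```

View pics/b_scene.png

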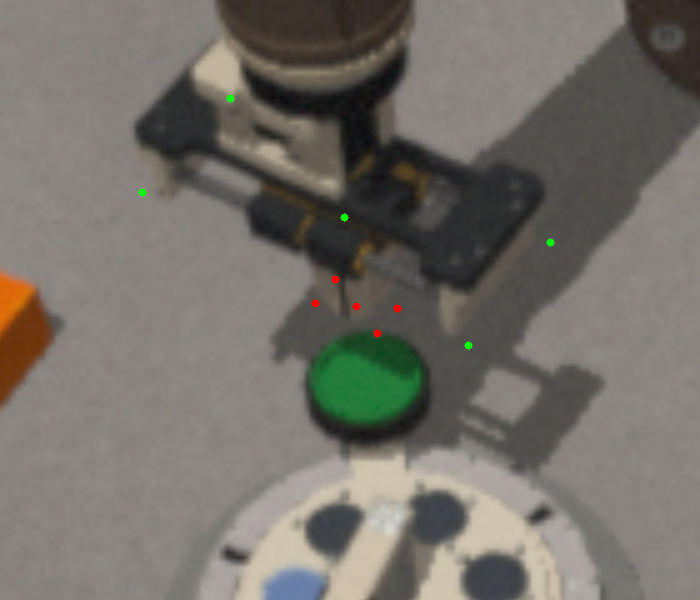

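View pics/b_side.png

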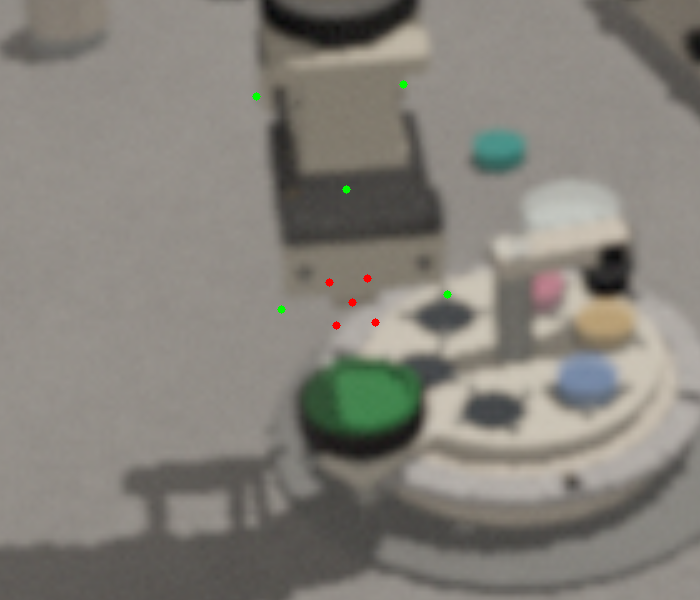

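View pics/w1.png

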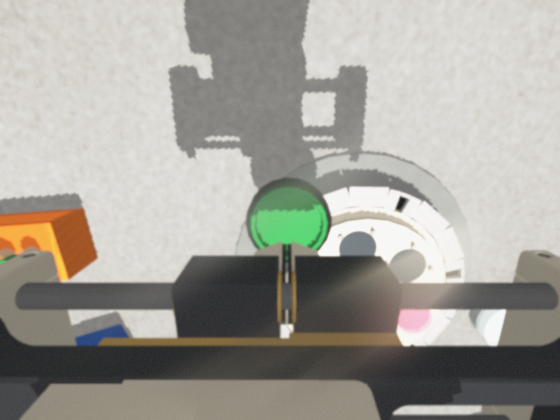

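The TCP sits over the knob in all views, and the body clears everything. I descend in stages.

{"name": "move_arm", "arguments": {"plan": [{"slide": [-0.0005, 0.0005, 0.015], "yaw": 0}, {"slide": [-0.0005, 0.0005, 0.03], "yaw": 0}, {"slide": [-0.0005, 0.0005, 0.045], "yaw": 0}, {"slide": [-0.0005, 0.0005, 0.053], "yaw": 0}, {"slide": [-0.0005, 0.0005, 0.056], "yaw": 0}]}}

```text
t: 3.1
position: [0.4521, -0.1616, 0.0957]
eef_rot: [0.141, 0.99, 0.001, 0.002]
ft_force: [-0.3, 0.8, -0.4]
opening: 0.0007
```

Run:
```python
from sl import *
show([[.4502,-.162,.076]])
c=capture("scene");cv2.imwrite("pics/s2.png",cv2.resize(c["frame"][110:210,190:310],None,fx=5,fy=5))
c=capture("side");cv2.imwrite("pics/d2.png",cv2.resize(c["frame"][200:300,210:330],None,fx=5,fy=5))
```

```text
t 3.1 pos [ 0.4521 -0.1616  0.0957] f [-0.28  0.84 -0.39] open 0.0007 q [-0.14  0.39  0.48  2.1  -0.28  0.71  1.81] zaxis [ 0.0044  0.0016 -1.    ]
[ 0.4502 -0.162   0.076 ] -> [ 1.8 -1.  19.7]
```

View pics/s2.png

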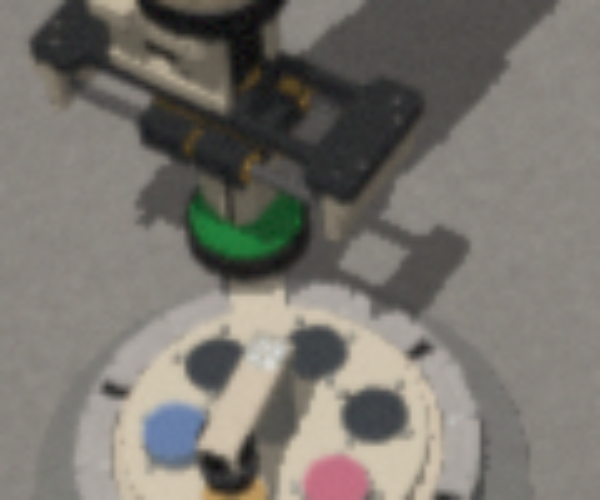

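View pics/d2.png

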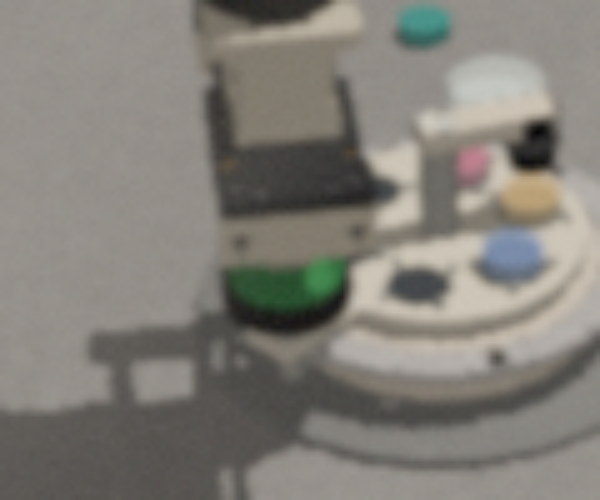

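Tip is over the hollow, a little back from centre. I press down with a small correction.

{"name": "move_arm", "arguments": {"plan": [{"slide": [0.002, -0.001, 0.003], "yaw": 0}, {"slide": [0.002, -0.001, 0.007], "yaw": 0}, {"slide": [0.002, -0.001, 0.011], "yaw": 0}, {"slide": [0.002, -0.001, 0.015], "yaw": 0}, {"slide": [0.002, -0.001, 0.017], "yaw": 0}]}}

```text
t: 3.62
position: [0.4505, -0.1624, 0.079]
eef_rot: [0.141, 0.99, 0.001, 0.003]
ft_force: [0.2, 0.4, 4.8]
opening: 0.0002
```

{"name": "move_arm", "arguments": {"plan": [{"slide": [0, 0, 0.001], "yaw": 0}, {"slide": [0, 0, 0.001], "yaw": 0}]}}

```text
t: 3.78
position: [0.4506, -0.1624, 0.0779]
eef_rot: [0.141, 0.99, 0.001, 0.002]
ft_force: [-1.2, -0.1, 5.5]
opening: 0.0003
```

Run:
```python
from sl import *
show([[*arc(d),.0755] for d in(0,5,10,15,20)])
```

```text
t 3.7833 pos [ 0.4506 -0.1624  0.0779] f [-1.24 -0.11  5.48] open 0.0003 q [-0.12  0.42  0.46  2.12 -0.3   0.66  1.84] zaxis [ 0.0052  0.0013 -1.    ]
[ 0.4502 -0.1622  0.0755] -> [0.4 0.1 2.4]
[ 0.4465 -0.1528  0.0755] -> [6.6 8.1 2.4]
[ 0.4436 -0.1432  0.0755] -> [12.  16.5  2.4]
[ 0.4416 -0.1334  0.0755] -> [16.7 25.4  2.4]
[ 0.4405 -0.1234  0.0755] -> [20.6 34.6  2.4]
```

{"name": "move_arm", "arguments": {"plan": [{"slide": [0, 0, 0.002], "yaw": 0}, {"slide": [0, 0, 0.003], "yaw": 0}, {"slide": [0, 0, 0.003], "yaw": 0}]}}

```text
t: 4.03
position: [0.4506, -0.1624, 0.0749]
eef_rot: [0.141, 0.99, 0.001, 0.002]
ft_force: [-2.1, -0.3, 6.8]
opening: 0.0005
```

Run:
```python
from sl import *
show([[*arc(d),.075] for d in(0,3,6,9,12,15)])
```

```text
t 4.0333 pos [ 0.4506 -0.1624  0.0749] f [-2.13 -0.28  6.78] open 0.0005 q [-0.11  0.42  0.46  2.12 -0.31  0.65  1.84] zaxis [ 0.0051  0.0014 -1.    ]
[ 0.4502 -0.1622  0.075 ] -> [ 0.4  0.1 -0.1]
[ 0.4479 -0.1566  0.075 ] -> [ 4.2  4.8 -0.2]
[ 0.4459 -0.1509  0.075 ] -> [ 7.7  9.7 -0.2]
[ 0.4441 -0.1452  0.075 ] -> [11.  14.8 -0.2]
[ 0.4427 -0.1393  0.075 ] -> [14.  20.  -0.2]
[ 0.4416 -0.1334  0.075 ] -> [16.7 25.4 -0.2]
```

{"name": "move_arm", "arguments": {"plan": [{"slide": [0.002, 0.0025, 0], "yaw": 0}, {"slide": [0.0042, 0.0048, 0], "yaw": 0}, {"slide": [0.006, 0.0072, 0], "yaw": 0}, {"slide": [0.0077, 0.0097, 0], "yaw": 0}, {"slide": [0.011, 0.0148, 0], "yaw": 0}]}}

```text
t: 4.45
position: [0.4448, -0.1461, 0.0752]
eef_rot: [0.142, 0.99, 0.001, 0.003]
ft_force: [1.1, -1.1, 6.6]
opening: 0.0006
```

Run:
```python
from sl import *
show([[*arc(d),.075] for d in(8,10,14,18,22,26,30)])
c=capture("scene");cv2.imwrite("pics/s3.png",cv2.resize(c["frame"][110:240,190:310],None,fx=4.5,fy=4.5))
c=capture("side");cv2.imwrite("pics/d3.png",cv2.resize(c["frame"][200:300,240:360],None,fx=5,fy=5))
```

```text
t 4.45 pos [ 0.4448 -0.1461  0.0752] f [ 1.14 -1.07  6.58] open 0.0006 q [-0.15  0.41  0.46  2.15 -0.3   0.64  1.81] zaxis [ 6.6e-03  4.0e-04 -1.0e+00]
[ 0.4447 -0.1471  0.075 ] -> [-0.1 -1.   0.2]
[ 0.4436 -0.1432  0.075 ] -> [2.  2.4 0.2]
[ 0.442  -0.1354  0.075 ] -> [5.8 9.4 0.2]
[ 0.4408 -0.1274  0.075 ] -> [ 9.1 16.8  0.2]
[ 0.4403 -0.1194  0.075 ] -> [11.9 24.3  0.2]
[ 0.4403 -0.1114  0.075 ] -> [14.1 32.   0.2]
[ 0.4408 -0.1034  0.075 ] -> [15.8 39.8  0.2]
```

View pics/s3.png

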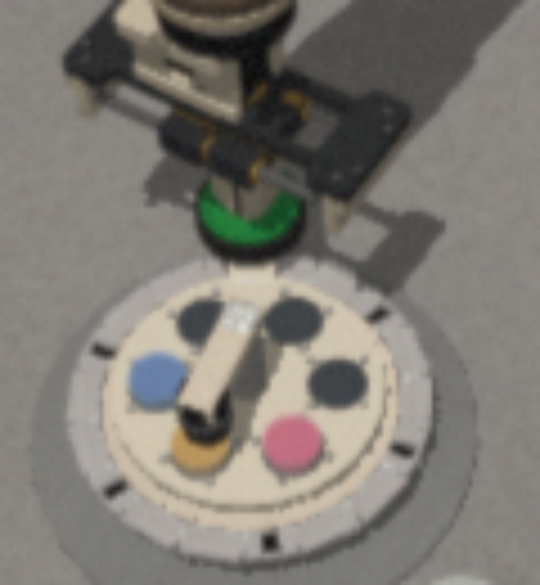

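View pics/d3.png

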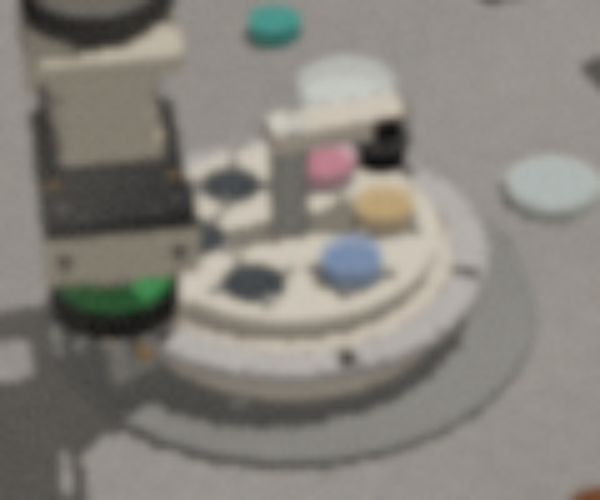

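```bash
cat > ang.py <<'E'
from sl import *
def dishes():
    for n in("scene","side"):
        c=capture(n);r=(195,160,295,245) if n=="scene" else (255,215,345,285)
        for nm,lo,hi in(("pink",(160,60,60),(179,255,255)),("blue",(100,70,60),(125,255,255)),("amber",(10,95,80),(25,255,255))):
            try:
                ct,e,a=blob(c,lo,hi,r);P=plane(c,e[0],.062)[:2];v=P-AX
                print(n,nm,np.round(e[0],1),a,P.round(4),"r",round(np.hypot(*v)*1e3,1),"turn",round((204.05+{"pink":210,"amber":150,"blue":90}[nm]-np.degrees(np.arctan2(v[1],v[0]))+180)%360-180,1))
            except Exception as x:print(n,nm,"none")
E
python3 -c "
from ang import *
dishes()"
```

```text
scene pink [254.  208.3] 108.0 [ 0.5922 -0.0784] r 52.3 turn 9.1
scene blue [224.4 193.6] 83.0 [ 0.5682 -0.1655] r 51.9 turn 9.5
scene amber [232.8 209.4] 53.0 [ 0.6088 -0.1297] r 55.6 turn 9.1
side pink [305.2 232.6] 38.0 [ 0.5941 -0.0823] r 51.0 turn 13.8
side blue [309.7 251.6] 15.0 [ 0.5681 -0.1661] r 52.4 turn 9.8
side amber none
```

The table turned about 9° with the tip, which works. Continuing.

{"name": "move_arm", "arguments": {"plan": [{"slide": [0.002, 0.0024, 0], "yaw": 0}, {"slide": [0.0058, 0.0094, 0], "yaw": 0}, {"slide": [0.0091, 0.0168, 0], "yaw": 0}, {"slide": [0.0119, 0.0243, 0], "yaw": 0}, {"slide": [0.0141, 0.032, 0], "yaw": 0}]}}

```text
t: 5.07
position: [0.4405, -0.1103, 0.0755]
eef_rot: [0.141, 0.99, 0.001, 0.003]
ft_force: [1.4, -0.9, 6.6]
opening: 0.0002
```

Run:
```python
from ang import *
show([[*arc(d),.075] for d in(24,26,30,34,38,42,46)])
dishes()
```

```text
t 5.0667 pos [ 0.4405 -0.1103  0.0755] f [ 1.38 -0.91  6.61] open 0.0002 q [-0.23  0.39  0.46  2.18 -0.3   0.62  1.73] zaxis [ 0.007   0.0012 -1.    ]
[ 0.4402 -0.1154  0.075 ] -> [-1.2 -4.9  0.4]
[ 0.4403 -0.1114  0.075 ] -> [-0.1 -1.1  0.4]
[ 0.4408 -0.1034  0.075 ] -> [1.6 6.8 0.5]
[ 0.4419 -0.0954  0.075 ] -> [ 2.8 14.7  0.5]
[ 0.4436 -0.0876  0.075 ] -> [ 3.4 22.7  0.5]
[ 0.4458 -0.0799  0.075 ] -> [ 3.4 30.7  0.5]
[ 0.4485 -0.0723  0.075 ] -> [ 2.9 38.8  0.6]
scene pink [248.9 209.9] 111.5 [ 0.6    -0.0896] r 51.7 turn 24.3
scene blue [225.6 189. ] 80.0 [ 0.5536 -0.1671] r 51.8 turn 25.8
scene amber [227.9 205.9] 53.0 [ 0.6018 -0.1452] r 55.4 turn 26.7
side pink [309.  233.9] 49.0 [ 0.6011 -0.0923] r 51.3 turn 27.5
side blue [304.7 253.3] 18.5 [ 0.553  -0.1675] r 52.2 turn 26.4
side amber none
```

{"name": "move_arm", "arguments": {"plan": [{"slide": [0.001, 0.003, 0.0005], "yaw": 0}, {"slide": [0.002, 0.009, 0.0005], "yaw": 0}, {"slide": [0.0028, 0.0147, 0.0005], "yaw": 0}, {"slide": [0.0034, 0.0227, 0.0005], "yaw": 0}, {"slide": [0.0034, 0.0307, 0.0005], "yaw": 0}]}}

```text
t: 5.58
position: [0.4461, -0.0787, 0.0752]
eef_rot: [0.141, 0.99, 0.001, 0.003]
ft_force: [-0.3, -1.1, 6.6]
opening: 0.0005
```

Run:
```python
from ang import *
show([[*arc(d),.075] for d in(42,46,50,53,55,57,58.5,60)])
dishes()
```

```text
t 5.5833 pos [ 0.4461 -0.0787  0.0752] f [-0.33 -1.09  6.57] open 0.0005 q [-0.3   0.39  0.46  2.18 -0.3   0.62  1.66] zaxis [ 0.0073  0.002  -1.    ]
[ 0.4458 -0.0799  0.075 ] -> [-0.  -1.2  0.2]
[ 0.4485 -0.0723  0.075 ] -> [-0.6  6.8  0.2]
[ 0.4518 -0.065   0.075 ] -> [-1.6 14.8  0.2]
[ 0.4546 -0.0596  0.075 ] -> [-2.8 20.7  0.3]
[ 0.4566 -0.0562  0.075 ] -> [-3.8 24.6  0.3]
[ 0.4587 -0.0528  0.075 ] -> [-4.9 28.4  0.3]
[ 0.4604 -0.0502  0.075 ] -> [-5.8 31.3  0.3]
[ 0.4621 -0.0478  0.075 ] -> [-6.8 34.2  0.4]
scene pink [243.3 210.4] 108.5 [ 0.605 -0.103] r 51.3 turn 40.1
scene blue [227.9 185. ] 74.5 [ 0.54   -0.1652] r 52.2 turn 41.0
scene amber [225.1 201.8] 61.5 [ 0.5917 -0.1559] r 54.6 turn 42.1
side pink [312.5 236.1] 48.5 [ 0.6051 -0.1057] r 50.8 turn 43.1
side blue [299.5 254. ] 22.0 [ 0.5395 -0.1643] r 51.5 turn 41.8
side amber none
```

{"name": "move_arm", "arguments": {"plan": [{"slide": [-0.0006, 0.0068, 0], "yaw": 0}, {"slide": [-0.0014, 0.0138, 0], "yaw": 0}, {"slide": [-0.0026, 0.0195, 0.0002], "yaw": 0}, {"slide": [-0.0038, 0.0246, 0.0002], "yaw": 0}, {"slide": [-0.0044, 0.0265, 0.0002], "yaw": 0}]}}

```text
t: 6.1
position: [0.4586, -0.0525, 0.0752]
eef_rot: [0.139, 0.99, 0.002, 0.004]
ft_force: [-0.5, -0.6, 5.4]
opening: 0.0005
```

Run:
```python
from ang import *
show([[*arc(d),.075] for d in(57,58,59,60,61)])
dishes()
print(knob(rois=((240,130,300,180),(200,215,300,290)))[1:])
```

```text
t 6.1 pos [ 0.4586 -0.0525  0.0752] f [-0.54 -0.55  5.41] open 0.0005 q [-0.35  0.4   0.46  2.17 -0.3   0.63  1.61] zaxis [ 0.0077  0.003  -1.    ]
[ 0.4587 -0.0528  0.075 ] -> [-0.1 -0.2  0.2]
[ 0.4598 -0.0511  0.075 ] -> [-0.7  1.7  0.2]
[ 0.4609 -0.0494  0.075 ] -> [-1.4  3.6  0.2]
[ 0.4621 -0.0478  0.075 ] -> [-2.   5.5  0.3]
[ 0.4633 -0.0462  0.075 ] -> [-2.7  7.4  0.3]
scene pink [239.  210.6] 91.5 [ 0.6083 -0.1134] r 53.1 turn 52.0
scene blue [230.8 181.8] 72.0 [ 0.5283 -0.1608] r 52.8 turn 54.7
scene amber [224.2 197.6] 76.5 [ 0.5801 -0.1622] r 53.1 turn 56.1
side pink [315.  237.6] 61.0 [ 0.6083 -0.1148] r 53.1 turn 53.5
side blue [295.2 254.3] 21.5 [ 0.5288 -0.1608] r 52.6 turn 54.1
side amber noneTraceback (most recent call last):
  File "<stdin>", line 4, in <module>
NameError: name 'knob' is not defined
```

{"name": "move_arm", "arguments": {"plan": [{"slide": [-0.0005, 0.001, 0], "yaw": 0}, {"slide": [-0.001, 0.002, 0.0002], "yaw": 0}, {"slide": [-0.001, 0.003, 0.0002], "yaw": 0}, {"slide": [-0.0013, 0.0036, 0.0002], "yaw": 0}]}}

```text
t: 6.53
position: [0.4608, -0.0494, 0.0751]
eef_rot: [0.139, 0.99, 0.002, 0.004]
ft_force: [-1.4, -0.7, 6.9]
opening: 0.0006
```

Run:
```python
from ang import *
show([[*arc(d),.075] for d in(59,60,61,62)])
dishes()
for n in("scene","side"):
    c=capture(n);im=cv2.resize(c["frame"],None,fx=6,fy=6,interpolation=cv2.INTER_CUBIC)
    th=np.linspace(0,2*np.pi,60)
    for a in(90,150,210):
        a=np.radians(204.05+a);o=AX+.052*np.array([np.cos(a),np.sin(a)])
        if 1:
            q=proj(c,np.c_[o[0]+.0175*np.cos(th),o[1]+.0175*np.sin(th),.066+0*th])*6+3
            cv2.polylines(im,[q.astype(int)],True,(0,0,255),1)
    y0,x0=(145,200) if n=="scene" else (205,250)
    cv2.imwrite(f"pics/e_{n}.png",im[y0*6:(y0+95)*6,x0*6:(x0+110)*6])
```

```text
t 6.5333 pos [ 0.4608 -0.0494  0.0751] f [-1.35 -0.73  6.91] open 0.0006 q [-0.36  0.4   0.46  2.16 -0.3   0.63  1.6 ] zaxis [ 0.0076  0.0032 -1.    ]
[ 0.4609 -0.0494  0.075 ] -> [-0.1  0.   0.1]
[ 0.4621 -0.0478  0.075 ] -> [-0.8  1.9  0.2]
[ 0.4633 -0.0462  0.075 ] -> [-1.5  3.8  0.2]
[ 0.4645 -0.0446  0.075 ] -> [-2.2  5.7  0.2]
scene pink [238.3 210.6] 90.5 [ 0.6087 -0.1152] r 53.5 turn 53.9
scene blue [231.5 181.4] 75.5 [ 0.5266 -0.1596] r 52.8 turn 56.9
scene amber [224.3 196.9] 81.5 [ 0.578  -0.1627] r 52.6 turn 58.4
side pink [315.1 238.1] 59.5 [ 0.6077 -0.1171] r 52.6 turn 56.0
side blue [294.8 254.4] 18.5 [ 0.5276 -0.1607] r 53.1 turn 55.4
side amber none
```

View pics/e_scene.png

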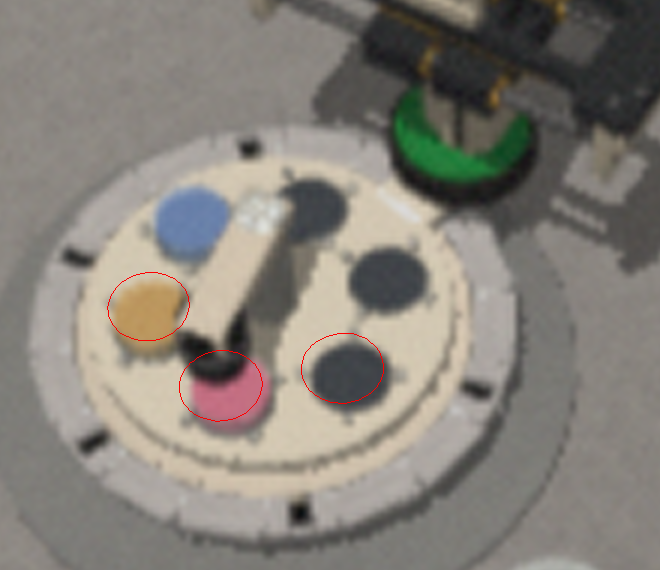

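View pics/e_side.png

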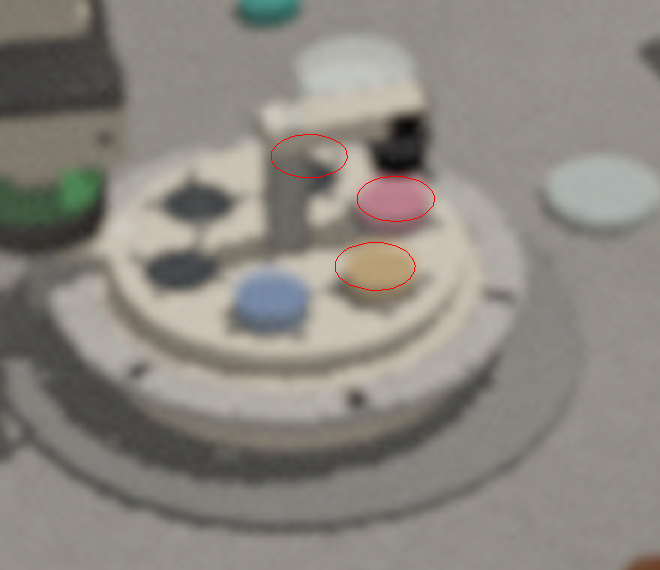

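Table is about 2–3° short of the next hole, since the tip slips slightly. I creep on.

{"name": "move_arm", "arguments": {"plan": [{"slide": [-0.0004, 0.001, 0.0001], "yaw": 0}, {"slide": [-0.0008, 0.0019, 0.0001], "yaw": 0}, {"slide": [-0.001, 0.0023, 0.0001], "yaw": 0}, {"slide": [-0.001, 0.0023, 0.0001], "yaw": 0}]}}

```text
t: 7.07
position: [0.4624, -0.0473, 0.0752]
eef_rot: [0.139, 0.99, 0.002, 0.003]
ft_force: [-0.8, -0.7, 6.9]
opening: -0.0
```

Run:
```python
from ang import *
show([[*arc(d),.075] for d in(59,60,61,62)])
dishes()
```

```text
t 7.0667 pos [ 0.4624 -0.0473  0.0752] f [-0.84 -0.75  6.92] open -0.0 q [-0.36  0.4   0.46  2.16 -0.3   0.63  1.6 ] zaxis [ 0.0075  0.0036 -1.    ]
[ 0.4609 -0.0494  0.075 ] -> [ 0.8 -2.4  0.1]
[ 0.4621 -0.0478  0.075 ] -> [ 0.1 -0.5  0.2]
[ 0.4633 -0.0462  0.075 ] -> [-0.6  1.3  0.2]
[ 0.4645 -0.0446  0.075 ] -> [-1.3  3.2  0.2]
scene pink [238.  210.4] 85.0 [ 0.6082 -0.1162] r 53.0 turn 55.0
scene blue [231.7 181.3] 72.0 [ 0.5261 -0.1592] r 52.7 turn 57.6
scene amber [224.2 196.6] 79.5 [ 0.5772 -0.1633] r 52.8 turn 59.4
side pink [315.2 238.1] 58.5 [ 0.6078 -0.1175] r 52.6 turn 56.5
side blue [294.3 254.3] 21.0 [ 0.5266 -0.16  ] r 53.1 turn 56.7
side amber none
```

{"name": "move_arm", "arguments": {"plan": [{"slide": [-0.0003, 0.0008, 0.0001], "yaw": 0}, {"slide": [-0.0007, 0.0017, 0.0001], "yaw": 0}, {"slide": [-0.0007, 0.0017, 0.0001], "yaw": 0}]}}

```text
t: 7.42
position: [0.4635, -0.0458, 0.0752]
eef_rot: [0.139, 0.99, 0.002, 0.003]
ft_force: [-1.6, 0.1, 6.1]
opening: 0.0007
```

Run:
```python
from ang import *
show([[*arc(d),.075] for d in(59,60,61,62)])
dishes()
```

```text
t 7.4167 pos [ 0.4635 -0.0458  0.0752] f [-1.57  0.09  6.09] open 0.0007 q [-0.37  0.4   0.46  2.16 -0.3   0.64  1.59] zaxis [ 0.0073  0.0038 -1.    ]
[ 0.4609 -0.0494  0.075 ] -> [ 1.5 -4.2  0.1]
[ 0.4621 -0.0478  0.075 ] -> [ 0.8 -2.3  0.2]
[ 0.4633 -0.0462  0.075 ] -> [ 0.1 -0.4  0.2]
[ 0.4645 -0.0446  0.075 ] -> [-0.7  1.4  0.2]
scene pink [237.5 210.3] 85.5 [ 0.6085 -0.1174] r 53.3 turn 56.3
scene blue [231.8 181. ] 69.0 [ 0.5251 -0.159 ] r 53.1 turn 58.6
scene amber [224.1 196.6] 80.0 [ 0.5771 -0.1634] r 52.9 turn 59.6
side pink [315.3 238.3] 61.5 [ 0.6077 -0.1181] r 52.6 turn 57.1
side blue [293.5 254.4] 21.5 [ 0.5244 -0.1593] r 53.7 turn 59.0
side amber none
```

{"name": "move_arm", "arguments": {"plan": [{"slide": [0, 0, -0.001], "yaw": 0}, {"slide": [0, 0, -0.002], "yaw": 0}, {"slide": [0, 0, -0.003], "yaw": 0}, {"slide": [0, 0, -0.005], "yaw": 0}, {"slide": [0, 0, -0.007], "yaw": 0}]}}

```text
t: 7.93
position: [0.4632, -0.0457, 0.0821]
eef_rot: [0.139, 0.99, 0.002, 0.003]
ft_force: [0.8, -0.3, 0.0]
opening: 0.0006
```

Run:
```python
from ang import *
show([])
dishes()
```

```text
t 7.9333 pos [ 0.4632 -0.0457  0.0821] f [ 0.77 -0.3   0.02] open 0.0006 q [-0.37  0.39  0.46  2.15 -0.29  0.65  1.59] zaxis [ 0.0068  0.0039 -1.    ]
scene pink [237.5 210.4] 84.5 [ 0.6086 -0.1174] r 53.4 turn 56.3
scene blue [231.8 181. ] 69.0 [ 0.5251 -0.159 ] r 53.1 turn 58.6
scene amber [224.2 196.5] 79.0 [ 0.5769 -0.1634] r 52.7 turn 59.8
side pink [315.3 238.3] 62.5 [ 0.6075 -0.1182] r 52.4 turn 57.3
side blue [293.8 254.1] 21.0 [ 0.5257 -0.1587] r 52.5 turn 58.3
side amber none
```

No drop-in yet: force is zero at z 0.082, so the pin is still rubbing under the ring. I re-press, creep about 1° more and release again.

{"name": "move_arm", "arguments": {"plan": [{"slide": [0, 0, 0.004], "yaw": 0}, {"slide": [0, 0, 0.007], "yaw": 0}, {"slide": [0, 0, 0.007], "yaw": 0}, {"slide": [-0.0003, 0.001, 0.007], "yaw": 0}, {"slide": [-0.0007, 0.0019, 0.007], "yaw": 0}]}}

```text
t: 8.45
position: [0.4648, -0.0443, 0.0752]
eef_rot: [0.139, 0.99, 0.002, 0.003]
ft_force: [-0.5, -0.9, 6.3]
opening: 0.0004
```

{"name": "move_arm", "arguments": {"plan": [{"slide": [0, 0, 0], "yaw": 0}, {"slide": [0, 0, -0.002], "yaw": 0}, {"slide": [0, 0, -0.003], "yaw": 0}, {"slide": [0, 0, -0.005], "yaw": 0}, {"slide": [0, 0, -0.007], "yaw": 0}]}}

```text
t: 8.87
position: [0.4649, -0.0441, 0.0821]
eef_rot: [0.139, 0.99, 0.003, 0.004]
ft_force: [0.3, 3.5, 5.1]
opening: 0.0004
```

Run:
```python
from ang import *
show([])
dishes()
```

```text
t 8.8667 pos [ 0.4649 -0.0441  0.0821] f [0.31 3.46 5.11] open 0.0004 q [-0.38  0.39  0.46  2.15 -0.29  0.65  1.58] zaxis [ 0.0076  0.004  -1.    ]
scene pink [237.1 210.4] 81.5 [ 0.6089 -0.1183] r 53.8 turn 57.2
scene blue [232.1 180.7] 69.0 [ 0.5241 -0.1586] r 53.3 turn 59.7
scene amber [224.1 196.1] 82.5 [ 0.5756 -0.1639] r 52.8 turn 61.3
side pink [315.6 238.5] 60.0 [ 0.6078 -0.1197] r 52.8 turn 58.8
side blue [293.6 254.1] 21.0 [ 0.5253 -0.1584] r 52.5 turn 58.8
side amber none
```

The pin is in: at z 0.082 the tip carries 5.1 N of spring load. I lift straight off.

{"name": "move_arm", "arguments": {"plan": [{"slide": [0, 0, -0.003], "yaw": 0}, {"slide": [0, 0, -0.006], "yaw": 0}, {"slide": [0, 0, -0.012], "yaw": 0}, {"slide": [0, 0, -0.03], "yaw": 0}, {"slide": [0, 0, -0.06], "yaw": 0}]}}

```text
t: 9.38
position: [0.4625, -0.0443, 0.1414]
eef_rot: [0.139, 0.99, 0.002, 0.001]
ft_force: [-0.0, 0.9, 0.1]
opening: 0.0003
```

{"name": "move_arm", "arguments": {"plan": [{"slide": [0, 0, -0.03], "yaw": 0}, {"slide": [0, 0.03, -0.06], "yaw": 0}, {"slide": [0, 0.07, -0.09], "yaw": 0}, {"slide": [0, 0.11, -0.11], "yaw": 0}, {"slide": [0, 0.15, -0.11], "yaw": 0}]}}

```text
t: 9.8
position: [0.5024, 0.0909, 0.2549]
eef_rot: [0.141, 0.99, 0.003, 0.003]
ft_force: [1.9, 0.4, -0.2]
opening: 0.0001
```

{"name": "move_arm", "arguments": {"plan": [{"slide": [0, 0.03, 0], "yaw": 0}, {"slide": [0, 0.06, 0], "yaw": 0}, {"slide": [0, 0.08, 0], "yaw": 0}, {"slide": [0, 0.08, 0], "yaw": 0}, {"slide": [0, 0.08, 0], "yaw": 0}]}}

```text
t: 10.22
position: [0.5243, 0.1683, 0.2551]
eef_rot: [0.14, 0.99, 0.002, 0.003]
ft_force: [-1.2, -0.2, 0.3]
opening: 0.0006
```

Run:
```python
from ang import *
from geo import knob
show([])
dishes()
r=((240,130,300,180),(200,215,300,290))
cs,es,k,a,b=knob(rois=r);print(es,k,a,b,arc(60))
for n,y0,x0 in(("scene",145,200),("side",205,235)):
    c=capture(n);cv2.imwrite(f"pics/{n}_end.png",c["frame"]);cv2.imwrite(f"pics/f_{n}.png",cv2.resize(c["frame"][y0:y0+95,x0:x0+120],None,fx=6,fy=6,interpolation=cv2.INTER_CUBIC))
```

```text
t 10.2167 pos [0.5243 0.1683 0.2551] f [-1.18 -0.21  0.32] open 0.0006 q [-0.76  0.29  0.46  1.75 -0.15  1.12  1.04] zaxis [ 0.0066  0.0036 -1.    ]
scene pink [236.9 210.2] 79.5 [ 0.6084 -0.119 ] r 53.3 turn 58.0
scene blue [232.2 180.5] 73.0 [ 0.5235 -0.1585] r 53.6 turn 60.3
scene amber [224.2 195.9] 82.0 [ 0.5751 -0.1638] r 52.5 turn 61.7
side pink [315.6 238.6] 61.0 [ 0.6078 -0.1199] r 52.8 turn 59.0
side blue [293.6 254. ] 23.5 [ 0.5256 -0.1578] r 51.8 turn 58.9
side amber none
[(278.55902099609375, 164.37144470214844), (255.5697784423828, 229.9126739501953)] [ 0.46146064 -0.04789837  0.08882587] [ 0.46155936 -0.04732783  0.09      ] [ 0.46130561 -0.05036319  0.09      ] [ 0.46210409 -0.04778591]
```

View pics/f_scene.png

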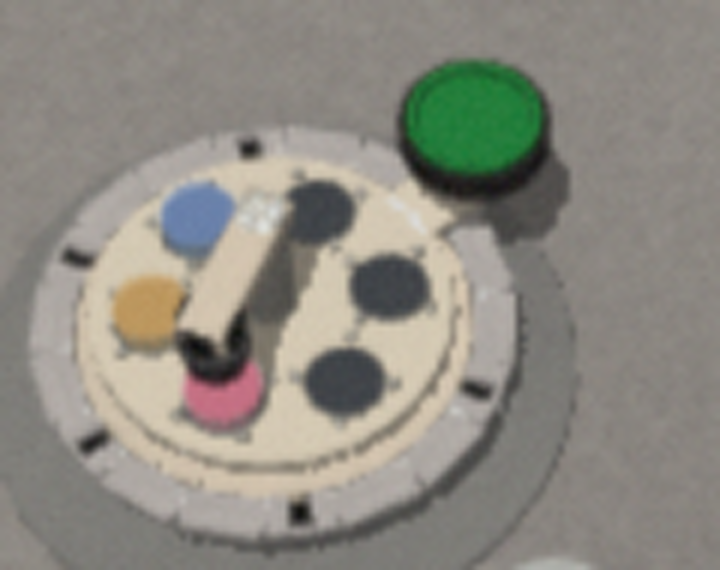

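View pics/f_side.png

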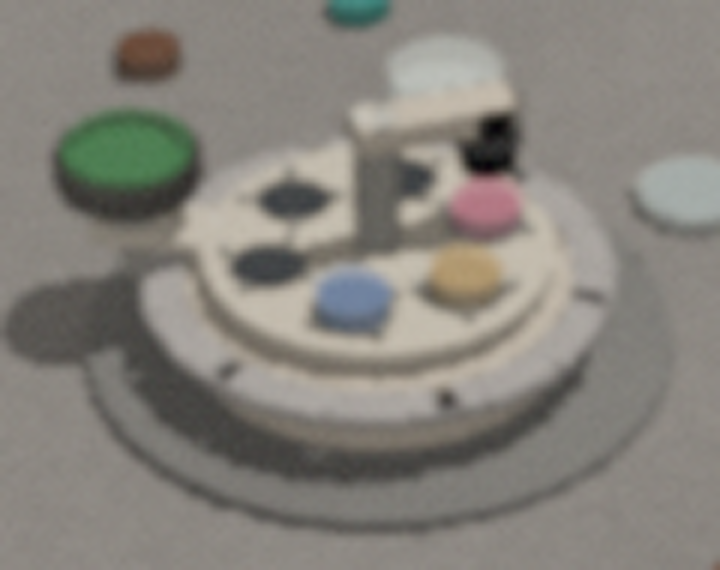

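View pics/scene_end.png

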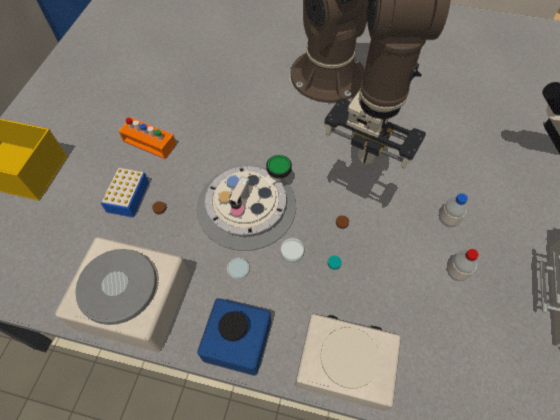

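The pink dish is under the lens (scene (237,210)) and the knob is at (279,164). Its triangulated height is 0.0888 m, against 0.0889 m at the start, so it is fully up and within 1 mm of the 60° place. The arm is clear.

```bash
python3 -c "
from station import *
print(sign_off())"
```

```text
the job is handed in; nothing more can be done
None
```

I indexed the carousel one hole clockwise, and the pink dish is now under the lens. I handed the job in at about 10.5 s, with the arm clear of everything.

- **How it went:** With the shut fingertips in the hollow of the green knob, I pressed it in about 13 mm and pushed it round the arc. It slipped slightly towards the end, so I finished in small steps. The first release came a little short of the hole and the pin did not drop in. I pressed again, went about 1° further, and the pin dropped in: the knob rose and the tip felt about 5 N of spring load at z 0.082 m. I then lifted straight off.
- **Knob:** It triangulates at 0.0888 m height against 0.0889 m at the start, so it is fully up. It sits within 1 mm of the predicted 60° position.
- **Disagreement:** The dish angles read between 58.0° and 61.7° in the final pictures. I put the spread down to the lens partly hiding the dishes. I relied on the knob position and the spring force to judge that the pin was locked.
- **Surroundings:** By eye in the final pictures, the dishes are in their places and the bystanders have not moved.

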